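# Find the thread hand of a fan's blade cap and hold the cap lifted off

### The job

The desk fan stands open for cleaning: front guard off, head tilted to face the ceiling, and its blade seized with salt so that it does not turn. Unscrew the round ribbed cap from the middle of the blade - these fans come with right-hand or left-hand thread, so try gently which way it loosens - and lift it off the shaft. Finish while still holding it: cap level and still in the gripper, straight above the hub, about a hand's breadth (roughly 9 cm) higher than where it was screwed on; leave all the other things on the table where they are.

Things in the scene. Friction and masses are not known exactly. Their poses are not given: they have to be found in the camera images.
- cap: the blade cap: round ribbed knob of hard plastic, 46 mm across its upright side (26 mm high), 35 mm high with a shallow domed top, about 35 g, hollow from below. Origin: centre of its underside; z up along the screw axis. At the start it is screwed fully home, underside on the hub's face. Right- or left-hand thread: this differs from run to run and cannot be seen.
- thread (a point): where the cap's origin lies when screwed home: centre of the hub's face, 155 mm above the table, fixed. Wrong way: the cap stops dead within 0.25 rad and the fingers slip round it. Right way: it turns easily and must rise 16.8 mm per turn (1.5 mm axial play), staying put when let go; after about 4.2 rad (11 mm up) it is free and lifts straight off. Shaft: 24 mm long and wide.
- fan: the desk fan, fixed. Origin: on the table under the vertical axis of drum, hub and cap; x points away from the speed dial on its foot. Open drum 240 mm inside, 256 outside, rim 182 mm up; yoke arms at y = +-146 mm (50 x 33 mm, top 195 mm up), tilt knobs to y = +-177. Inside: hub 68 mm across and five blades below the hub's face, which do not turn. Only the cap stands above the rim there.
- guard: the fan's front guard, a round grille lying flat on the table, 260 mm across, 32 mm high; origin: centre of its underside. To be left alone.
- screwdriver: a screwdriver lying on the table, 190 mm long, handle 26 mm thick; origin: midway along it, on the table. To be left alone.
- brush: a dusting brush lying on the table, 180 mm long, 42 mm wide; origin: midway along it, on the table. To be left alone.
- oil: a small oil bottle, 38 mm across, 95 mm high; origin: centre of its foot. To be left alone.
- mug: a coffee mug, 82 mm across without the handle, 95 mm high; origin: centre of its foot. To be left alone.
- remote_a: a remote control lying in the tray, 140 x 42 x 18 mm; origin: centre of its underside. To be left alone.
- remote_b: a remote control lying in the tray, 125 x 42 x 18 mm; origin: centre of its underside. To be left alone.
- pumpkin: a decorative pumpkin standing in the tray, about 108 mm across, 104 mm high; origin: centre of its foot. To be left alone.

How it is judged:
On the way, in this order (a step that is already met when the one before it is completed fails the run):
1. the cap is turned on its thread, more than a tenth of a turn the way that loosens it, still on the shaft (angle between the x axis of cap and the x axis of fan, either way round above 0.7 rad and z of cap in the frame of fan between 0.152 and 0.165 m and horizontal distance between cap and fan below 0.006 m and angle between cap's own z axis and vertical below 0.15 rad), for 0.1 s.
2. the cap is clear of the shaft's end, straight above it (z of cap in the frame of fan above 0.185 m and horizontal distance between cap and fan below 0.04 m), for 0.1 s.
At the end, for the whole second after the job is handed in: the cap is held by the fingers (over 1 N), its underside 65 to 130 mm above the hub's face where it was screwed on, within 50 mm of the hub's axis, level within 15 degrees, still (under 20 mm/s) and touching nothing of the fan (z of cap in the frame of fan between 0.22 and 0.285 m and horizontal distance between cap and fan below 0.05 m and angle between cap's own z axis and vertical below 0.26 rad and linear speed of cap below 0.02 m/s and contact force between the fingers and cap above 1 N and contact force between cap and fan below 0.1 N); the arm keeps its last pose, push and grip.
It fails at once if another thing on the table is moved by more than 20 mm (distance of any of guard, screwdriver, brush, oil, mug, remote_a, remote_b, pumpkin from where it was at the start of the episode above 0.02 m).
It also fails if it takes over 70 s, if anything falls off the work surface, if the arm or the gripper's body presses on something with over 40 N, if the wrist force passes 120 N, or if a joint passes its speed limit or range.

### The arm

A 7-joint arm with a two-finger parallel gripper is mounted at the origin on the work surface. World frame = base frame: x ahead of the robot, y to its left, z up, the work surface at z = 0. Lengths are in m, angles in rad, forces in N, time in s.
With the tool pointing down it reaches from about 0.4 to 0.85 m from the base axis. Payload 10.4 kg.
Tool frame: the origin (TCP) lies on the centre line of the jaws, within the pads' length; the fingertips stand 11 mm ahead of it and the grasp point (between the pads) lies 8 mm behind it (tip_reach is the distance from the TCP to the fingertips, in m); z points along the fingers, y is the line along which they close (so a half turn about z gives the same grasp; the last joint's range is limited). The gripper opens to 85 mm and grips with 20 to 120 N. Pads are 22 mm wide; open, the fingers measure 114 mm over their backs; the gripper's body (76 mm by 85 mm) begins 54 mm behind the grasp point. The pads swing forward as they close: fully open they stand 13 mm farther back than shut.
Start: joints at [-1.285, 0.332, -0.065, 1.46, 0.022, 1.35, -0.088], TCP at [0.19, 0.595, 0.242] pointing down, gripper open.
Joint ranges: [-2.6, 2.6], [-0.5, 2.12], [-1.47, 1.34], [0.16, 2.42], [-1.27, 4.41], [0.06, 2.06], [-2.6, 2.6]. Speed limits (rad/s): [2.22, 2.22, 2.79, 2.79, 3.14, 3.14, 3.14].

### API

Orientations are given as a unit quaternion [x, y, z, w].
In Python, from workcell import get_obs, camera, hand_in, tip_reach gives the robot as it stands. The module is installed in compiled form; this text tells all that it offers.
- The arm moves only by the tool move_arm, never from a script. Its argument "plan" is a list of rows, each an object with "delta_pos": the shift along the tool's x, y, z in parts of the range, where 1.0 means 0.4 m, a list of three; "turn": the turn, a rotation vector about the tool's x, y, z in shares of pi rad (1.0 is pi rad), a list of three; "fingers": the closure, from 0 (fully open) to 1 (shut). A call has 1 to 12 rows; each row is the pose to reach, as a shift and turn from the pose commanded when the call began, along the tool's axes at that moment; what a row does not reach only later rows make up. A row lasts 1/8 s, in which the tool goes at most 62.5 mm and 10.7 degrees, less where a joint would pass 70% of its speed; a pose out of reach is approached as far as the arm can. A call with a gripper value outside its range is refused whole. The fingers move at their own pace and stop on an object; "force" is the grip in N (left out, the last holds). Time passes only in rows, so rows that repeat a pose let the fingers close. It gives the time, the measured TCP pose, the force, the opening and the grip force at its end, in the units of the state.
- get_obs(): the state, without advancing time (a new reading comes with each control period).
- camera(name): name is "scene" or "top" or "wrist"; returns a dict with "color" (480x640x3 uint8, red, green, blue), "range_z" (480x640 float32, m along the optical axis (not along the pixel's ray), 0 where there is no reading), "fx", "fy", "cx", "cy" (pixels), "k1" (the pictures are not rectified: a ray, as slopes to the right and down, at radius r is drawn at 1 + k1 r^2 times it, then the intrinsics apply), "R" (3x3) and "t" (3): a world point X has camera coordinates R X + t; the wrist camera has in their place "tool_from_camera" (4x4, takes a point from camera to tool coordinates, whose origin is the TCP and whose axes are the flange's). Camera axes: x right, y down, z forward; pixel columns grow to the right and rows downward; lengths in m; the calibration is good to about 2 mm. A picture is of the moment at which its call begins: read the wrist's pose just before it.
- hand_in(): hands the job in; it is judged then, once.
The state is a dict: "clock": time; "joint_pos": joint angles; "joint_velocities": joint speeds; "tau": joint torques, N m; "position": TCP position; "ee_rot": TCP orientation; "ft_force": force on the tool from outside, world axes, zero at the start; "torque": the same for the moment, N m; "grip_width": opening from 0.0 (shut) to 1.0 (fully open); "grasp_force": force on a finger pad.
Only numpy, scipy, OpenCV 4.12 (cv2) and the standard library are available. Lean on these libraries where they do the work, as an engineer would, in place of code of your own. Each camera call takes 0.05 s, during which the arm holds its last target. There are 200 camera calls.

## Working session

There is one attempt and no reset: what is moved stays moved. The work goes in short steps, Python scripts to look and compute and a tool call to move; the robot and the scene stay as the last step left them, time stands still between calls to the robot, and variables do not carry over. Pictures are saved under pics/ and viewed, at most 10 in all, crops included, and the job is handed in when it is done.

Besides the shell and the picture viewer there is one more tool, called as name([rows], argument=value, ...), one row to a line, values as JSON. move_arm: Moves the arm, as the interface text tells. Its arguments: {"type":"object","properties":{"plan":{"type":"array","items":{"type":"object","properties":{"delta_pos":{"type":"array","items":{"type":"number"}},"turn":{"type":"array","items":{"type":"number"}},"fingers":{"type":"number"}}}},"force":{"type":"number"}},"required":["plan"]}

```bash
mkdir -p pics; python3 - <<'E'
from workcell import *
import cv2,numpy as np
o=get_obs();print(o)
ims=[]
for n in("scene","top"):
    c=camera(n);np.savez(n+'.npz',**c);ims.append(c["color"])
    print(n,c['fx'],c['cx'],c['cy'],c['k1'],(-c['R'].T@c['t']))
    cv2.imwrite(f'pics/{n}0.png',c["color"][...,::-1])
E
```

```text
{'clock': 0.0, 'joint_pos': array([-1.2846186 ,  0.33286081, -0.06468416,  1.46093   ,  0.02160173,
        1.34989847, -0.08846022]), 'joint_velocities': array([ 2.28169049e-05,  3.46388069e-04,  1.49191873e-03,  8.39021100e-04,
        1.01472279e-03,  1.14266097e-03, -5.51383814e-04]), 'tau': array([-5.89664705e-05, -6.25447655e+01,  4.91098012e-02, -3.91602337e+01,
        1.62672799e-02,  9.99895041e-03, -6.21749862e-06]), 'position': array([0.18984005, 0.59509917, 0.24152819]), 'ee_rot': array([ 1.53753524e-01,  9.88108983e-01, -6.96879573e-04, -7.21329405e-05]), 'ft_force': array([-0.02040926,  0.13340927,  1.32704932]), 'torque': array([ 0.06098557,  0.02407888, -0.05816002]), 'grasp_force': 0.0, 'grip_width': 0.9998624652191505}
scene 573.8771632839323 320.52198862856716 231.74195197498022 -0.15427265058886624 [1.36005546 0.75699055 1.08274994]
top 583.4811862885383 308.7404871842136 244.01705203369718 -0.18251872166439348 [0.21557088 0.00713722 1.59916453]
```

View pics/top0.png

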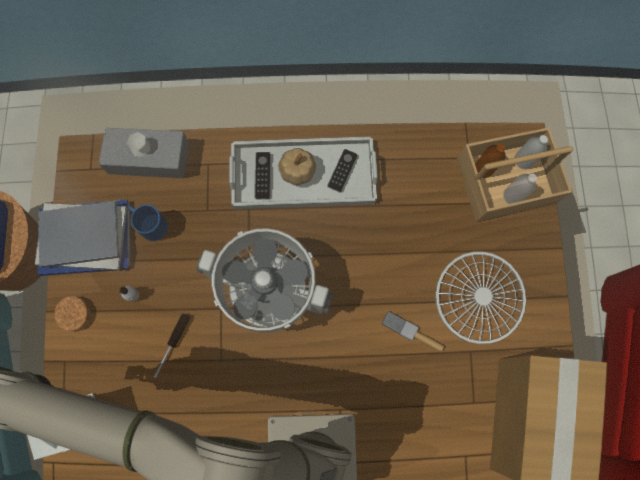

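View pics/scene0.png

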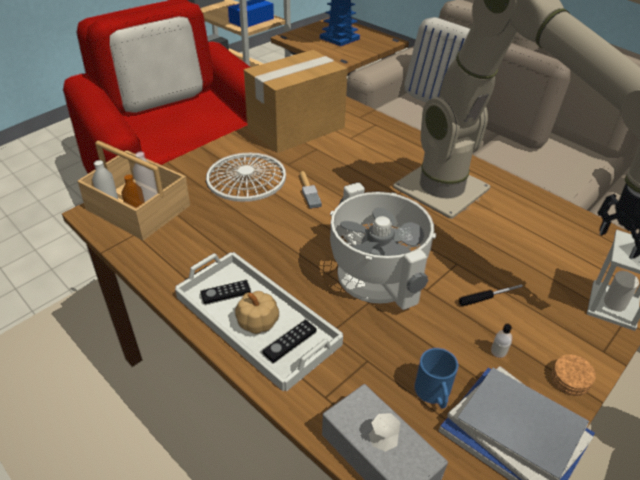

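The top view shows the cap at about (263,281) within the drum, with the yoke arms at (206,262) and (319,298). The scene view agrees, with the cap at about (382,226) and nothing standing over it. Next I'll measure the axis.

```bash
cat > h.py <<'E'
import numpy as np,cv2
def pts(c,R,t):
    K=np.array([[c['fx'],0,c['cx']],[0,c['fy'],c['cy']],[0,0,1.]])
    v,u=np.mgrid[:480,:640]
    p=np.stack([u,v],-1).reshape(-1,1,2).astype(float)
    n=cv2.undistortPoints(p,K,np.array([float(c['k1']),0,0,0]))[:,0]
    z=c['range_z'].reshape(-1,1)
    return ((np.hstack([n*z,z])-t)@R).reshape(480,640,3)
def circ(P):
    A=np.c_[2*P,np.ones(len(P))];s=np.linalg.lstsq(A,(P**2).sum(1),rcond=None)[0]
    return s[:2],np.sqrt(s[2]+s[:2]@s[:2])
E
python3 - <<'E'
from h import *
for n,u0,v0 in(("top",263,281),("scene",382,226)):
    c=np.load(n+'.npz');P=pts(c,c['R'],c['t']);ok=c['range_z']>0
    X=P[v0,u0];print(n,X)
    d=np.hypot(*(P[...,:2]-X[:2]).transpose(2,0,1))
    m=ok&(d<.035)&(P[...,2]>.166)&(P[...,2]<.21);Q=P[m]
    print('cap',m.sum(),Q[:,:2].mean(0),(Q[:,:2].max(0)+Q[:,:2].min(0))/2,np.ptp(Q[:,:2],axis=0),np.percentile(Q[:,2],[5,50,95]))
    r=ok&(d>.11)&(d<.14)&(abs(P[...,2]-.182)<.006);print('rim',r.sum(),circ(P[r][:,:2]))
    y=ok&(d>.135)&(d<.19)&(P[...,2]>.15)&(P[...,2]<.2);Q=P[y][:,:2]
    for s in(1,-1):
        q=Q[(Q[:,1]-X[1])*s>0]; print('yoke',len(q),q.mean(0) if len(q) else 0)
E
```

```text
top [0.45064937 0.10795547 0.18772092]
cap 280 [0.45752064 0.10920089] [0.45985904 0.10989941] [0.04683461 0.04665536] [0.17622115 0.18734263 0.19361803]
rim 965 (array([0.45755237, 0.10942076]), np.float64(0.12354615825705263))
yoke 282 [0.50806752 0.24377875]
yoke 252 [ 0.40704824 -0.03455253]
scene [0.47287229 0.12080718 0.18388284]
cap 252 [0.46658666 0.11501569] [0.46242408 0.11136798] [0.04330122 0.04811067] [0.16774559 0.18400349 0.19040705]
rim 618 (array([0.46311172, 0.11275655]), np.float64(0.1247810742001499))
yoke 389 [0.50224672 0.24923295]
yoke 907 [0.38711709 0.02062886]
```

Careful with the scale: shifts go in shares of 0.4 m and turns go in shares of pi rad. That gives: -0.4 m / 0.4 = -1, -0.38 m / 0.4 = -0.95.

move_arm([
  {"delta_pos": [0,0,-0.15],"fingers": 0},
  {"delta_pos": [-1,-0.95,-0.15],"fingers": 0},
  {"delta_pos": [-1,-0.95,-0.15],"fingers": 0},
  {"delta_pos": [-1,-0.95,-0.15],"fingers": 0},
  {"delta_pos": [-1,-0.95,-0.15],"fingers": 0},
  {"delta_pos": [-1,-0.95,-0.15],"fingers": 0},
  {"delta_pos": [-1,-0.95,-0.15],"fingers": 0},
  {"delta_pos": [-1,-0.95,-0.15],"fingers": 0},
  {"delta_pos": [-1,-0.95,-0.15],"fingers": 0},
  {"delta_pos": [-1,-0.95,-0.15],"fingers": 0},
  {"delta_pos": [-1,-0.95,-0.15],"fingers": 0},
  {"delta_pos": [-1,-0.95,-0.15],"fingers": 0},
], force=30)

```text
validation failed for argument at $.pl...
```

```bash
cat > w.py <<'E'
from workcell import *
from h import *
from scipy.spatial.transform import Rotation as Ro
import sys
o=get_obs();c=camera("wrist")
print(tip_reach() if callable(tip_reach) else tip_reach,o['clock'],o['position'],o['ee_rot'],o['joint_pos'])
T=c['tool_from_camera'];R0=Ro.from_quat(o['ee_rot']).as_matrix()
Rw=R0@T[:3,:3];tw=R0@T[:3,3]+o['position']
P=pts(c,Rw.T,-Rw.T@tw);ok=c['range_z']>0
cv2.imwrite(f'pics/{sys.argv[1]}.png',c['color'][...,::-1])
a=np.array([.459,.110]);
for i in range(3):
    d=np.hypot(*(P[...,:2]-a).transpose(2,0,1))
    m=ok&(d<.03)&(P[...,2]>.165)&(P[...,2]<.21);Q=P[m]
    if len(Q)<20: print('none');break
    a=(Q[:,:2].max(0)+Q[:,:2].min(0))/2
    print('cap',m.sum(),a,Q[:,:2].mean(0),np.ptp(Q[:,:2],axis=0),np.percentile(Q[:,2],[5,50,99]))
top=ok&(d<.03)&(P[...,2]>.176);
if top.sum()>20:
    con=max(cv2.findContours(top.astype(np.uint8),0,1)[0],key=len)[:,0]
    print('topcirc',circ(P[con[:,1],con[:,0],:2]))
r=ok&(d>.11)&(d<.14)&(abs(P[...,2]-.182)<.006);print('rim',r.sum(),circ(P[r][:,:2]) if r.sum()>50 else 0)
e=R0.T@np.array([*(a-o['position'][:2]),0]);print('tool delta',e)
E
python3 w.py w1
```

```text
0.011 0.1 [0.18986884 0.5951346  0.24161766] [ 1.53801113e-01  9.88101632e-01 -6.14220612e-04 -7.90961829e-05] [-1.28458485  0.33279156 -0.06466774  1.46083307  0.0215657   1.34990008
 -0.08849728]
none
rim 0 0
tool delta [-0.40385164 -0.38038242  0.00048415]
```

View pics/w1.png

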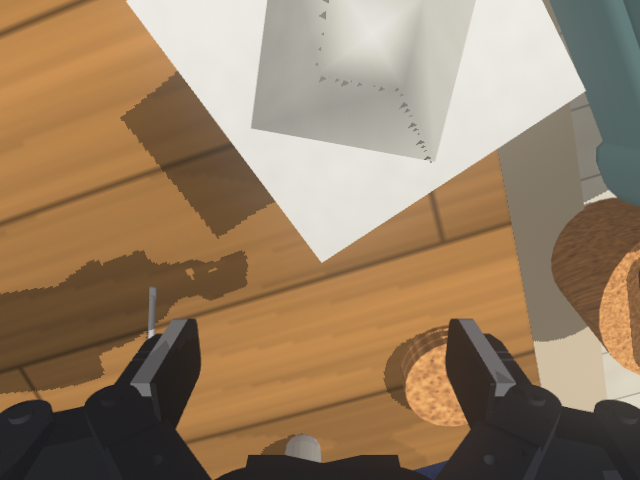

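The wrist view shows the lantern (white, up in the image) on the far side from the fan; the coaster, oil bottle and screwdriver are low. The move was refused, probably because the rows had no "turn".

Scaled: -0.4 m / 0.4 = -1, -0.38 m / 0.4 = -0.95.

move_arm([
  {"delta_pos": [0,0,-0.15],"turn": [0,0,0],"fingers": 0.0},
  {"delta_pos": [-1,-0.95,-0.15],"turn": [0,0,0],"fingers": 0.0},
  {"delta_pos": [-1,-0.95,-0.15],"turn": [0,0,0],"fingers": 0.0},
  {"delta_pos": [-1,-0.95,-0.15],"turn": [0,0,0],"fingers": 0.0},
  {"delta_pos": [-1,-0.95,-0.15],"turn": [0,0,0],"fingers": 0.0},
  {"delta_pos": [-1,-0.95,-0.15],"turn": [0,0,0],"fingers": 0.0},
  {"delta_pos": [-1,-0.95,-0.15],"turn": [0,0,0],"fingers": 0.0},
  {"delta_pos": [-1,-0.95,-0.15],"turn": [0,0,0],"fingers": 0.0},
  {"delta_pos": [-1,-0.95,-0.15],"turn": [0,0,0],"fingers": 0.0},
  {"delta_pos": [-1,-0.95,-0.15],"turn": [0,0,0],"fingers": 0.0},
  {"delta_pos": [-1,-0.95,-0.15],"turn": [0,0,0],"fingers": 0.0},
  {"delta_pos": [-1,-0.95,-0.15],"turn": [0,0,0],"fingers": 0.0},
], force=30)

```text
clock: 1.65
position: [0.4552, 0.1124, 0.3021]
ee_rot: [0.154, 0.988, 0.0, -0.0]
ft_force: [-0.2, 0.6, 0.5]
grip_width: 1.0
grasp_force: 0.0
```

```bash
python3 w.py w2
```

```text
0.011 1.65 [0.45519789 0.11244499 0.302123  ] [ 1.53601160e-01  9.88132890e-01  9.76037398e-05 -2.57126266e-04] [-0.75638965 -0.0663695   0.40059629  1.7773006   0.02571395  1.42582119
  0.90206407]
cap 4296 [0.45893278 0.10967395] [0.45532501 0.11085355] [0.04668971 0.04633126] [0.17391374 0.18758919 0.19051306]
cap 4296 [0.45893278 0.10967395] [0.45532501 0.11085355] [0.04668971 0.04633126] [0.17391374 0.18758919 0.19051306]
cap 4296 [0.45893278 0.10967395] [0.45532501 0.11085355] [0.04668971 0.04633126] [0.17391374 0.18758919 0.19051306]
topcirc (array([0.46861996, 0.10914608]), np.float64(0.027594898128772888))
rim 17925 (array([0.45842628, 0.10992155]), np.float64(0.12382441628924655))
tool delta [-4.39981507e-03 -1.50653048e-03 -2.53928573e-06]
```

Scaled: 0.07 m / 0.4 = 0.175, -0.0043 m / 0.4 = -0.0108, 1.35 rad / 3.1416 = 0.4297.

move_arm([
  {"delta_pos": [-0.0108,-0.004,0.075],"turn": [0,0,0.4297],"fingers": 0.0},
  {"delta_pos": [-0.0108,-0.004,0.15],"turn": [0,0,0.4297],"fingers": 0.0},
  {"delta_pos": [-0.0108,-0.004,0.175],"turn": [0,0,0.4297],"fingers": 0.0},
  {"delta_pos": [-0.0108,-0.004,0.175],"turn": [0,0,0.4297],"fingers": 0.0},
  {"delta_pos": [-0.0108,-0.004,0.175],"turn": [0,0,0.4297],"fingers": 0.0},
  {"delta_pos": [-0.0108,-0.004,0.175],"turn": [0,0,0.4297],"fingers": 0.0},
  {"delta_pos": [-0.0108,-0.004,0.175],"turn": [0,0,0.4297],"fingers": 0.0},
  {"delta_pos": [-0.0108,-0.004,0.175],"turn": [0,0,0.4297],"fingers": 0.0},
  {"delta_pos": [-0.0108,-0.004,0.175],"turn": [0,0,0.4297],"fingers": 0.0},
  {"delta_pos": [-0.0108,-0.004,0.175],"turn": [0,0,0.4297],"fingers": 0.0},
])

```text
clock: 2.95
position: [0.459, 0.1093, 0.2323]
ee_rot: [0.737, 0.676, 0.0, -0.0]
ft_force: [0.0, -0.1, -0.4]
grip_width: 1.002
grasp_force: 0.0
```

```bash
python3 w.py w3
```

```text
0.011 2.95 [0.45902672 0.10930338 0.2322845 ] [ 7.36513802e-01  6.76422514e-01  1.20472963e-05 -4.93903155e-05] [-0.72493153 -0.01856902  0.39330301  1.8822814   0.00733111  1.27648765
 -0.41882381]
cap 7646 [0.45911628 0.10967617] [0.45950659 0.11462465] [0.04624809 0.04667794] [0.17246145 0.18761167 0.19043115]
cap 7646 [0.45911628 0.10967617] [0.45950659 0.11462465] [0.04624809 0.04667794] [0.17246145 0.18761167 0.19043115]
cap 7646 [0.45911628 0.10967617] [0.45950659 0.11462465] [0.04624809 0.04667794] [0.17246145 0.18761167 0.19043115]
topcirc (array([0.45800534, 0.09842261]), np.float64(0.025327390092732244))
rim 22699 (array([0.45929104, 0.11064834]), np.float64(0.12274326337432014))
tool delta [3.79050352e-04 5.75857065e-05 2.88027919e-08]
```

View pics/w3.png

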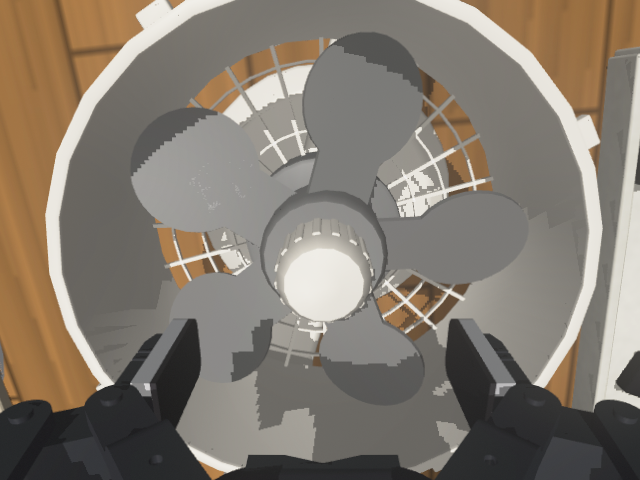

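The wrist view shows the cap at (322,280), centred between the open jaws. A positive turn decreases joint 7, so I'll wind it back first to allow a full counter-clockwise stroke.

Scaled: 0.061 m / 0.4 = 0.1525, 0.02 m / 0.4 = 0.05, 1.9 rad / 3.1416 = 0.6048.

move_arm([
  {"delta_pos": [0.001,0,0.05],"turn": [0,0,0.6048],"fingers": 0.0},
  {"delta_pos": [0.001,0,0.05],"turn": [0,0,0.6048],"fingers": 0.0},
  {"delta_pos": [0.001,0,0.05],"turn": [0,0,0.6048],"fingers": 0.0},
  {"delta_pos": [0.001,0,0.05],"turn": [0,0,0.6048],"fingers": 0.0},
  {"delta_pos": [0.001,0,0.05],"turn": [0,0,0.6048],"fingers": 0.0},
  {"delta_pos": [0.001,0,0.05],"turn": [0,0,0.6048],"fingers": 0.0},
  {"delta_pos": [0.001,0,0.05],"turn": [0,0,0.6048],"fingers": 0.0},
  {"delta_pos": [0.001,0,0.05],"turn": [0,0,0.6048],"fingers": 0.0},
  {"delta_pos": [0.001,0,0.05],"turn": [0,0,0.6048],"fingers": 0.0},
  {"delta_pos": [0.001,0,0.0875],"turn": [0,0,0.6048],"fingers": 0.0},
  {"delta_pos": [0.001,0,0.125],"turn": [0,0,0.6048],"fingers": 0.0},
  {"delta_pos": [0.001,0,0.1525],"turn": [0,0,0.6048],"fingers": 0.0},
])

```text
clock: 4.5
position: [0.4589, 0.1093, 0.1703]
ee_rot: [0.979, -0.205, -0.0, 0.0]
ft_force: [0.2, 0.0, -0.3]
grip_width: 0.999
grasp_force: 0.0
```

move_arm([
  {"delta_pos": [0,0,0],"turn": [0,0,0],"fingers": 0.0},
  {"delta_pos": [0,0,0],"turn": [0,0,0],"fingers": 1.0},
  {"delta_pos": [0,0,0],"turn": [0,0,0],"fingers": 1.0},
  {"delta_pos": [0,0,0],"turn": [0,0,0],"fingers": 1.0},
  {"delta_pos": [0,0,0],"turn": [0,0,0],"fingers": 1.0},
  {"delta_pos": [0,0,0],"turn": [0,0,0],"fingers": 1.0},
  {"delta_pos": [0,0,0],"turn": [0,0,0],"fingers": 1.0},
], force=30)

```text
clock: 5.38
position: [0.4595, 0.1096, 0.172]
ee_rot: [0.978, -0.207, 0.0, -0.0]
ft_force: [-1.9, -0.4, 5.7]
grip_width: 0.53
grasp_force: 31.1
```

```bash
python3 -c "
from workcell import *
print(get_obs())"
```

```text
{'clock': 5.375, 'joint_pos': array([-0.71512015,  0.03822453,  0.39600809,  1.96207544, -0.01657054,
        1.14316623, -2.30029193]), 'joint_velocities': array([ 0.00057832, -0.00078718,  0.00127294,  0.00100315, -0.00098296,
       -0.00116098,  0.00109163]), 'tau': array([ 1.59308355e-02, -3.30045676e+01,  6.43136110e-01, -3.47073984e+01,
        1.90821360e-02, -4.74586431e-01, -2.17784039e-02]), 'position': array([0.45953658, 0.10959163, 0.17198621]), 'ee_rot': array([ 9.78344483e-01, -2.06982421e-01,  4.04974507e-04, -4.30967852e-04]), 'ft_force': array([-1.90143487, -0.42627602,  5.74268501]), 'torque': array([-0.0687737 ,  0.28775897,  0.07737329]), 'grasp_force': 31.08271099627018, 'grip_width': 0.5303917887570228}
```

Scaled: -0.0018 m / 0.4 = -0.0045, -0.0015 m / 0.4 = -0.0038, -0.4 rad / 3.1416 = -0.1273.

move_arm([
  {"delta_pos": [0,0,-0.0025],"turn": [0,0,-0.0318],"fingers": 1.0},
  {"delta_pos": [0,0,-0.0033],"turn": [0,0,-0.0637],"fingers": 1.0},
  {"delta_pos": [0,0,-0.0038],"turn": [0,0,-0.0955],"fingers": 1.0},
  {"delta_pos": [0,0,-0.0045],"turn": [0,0,-0.1273],"fingers": 1.0},
  {"delta_pos": [0,0,-0.0045],"turn": [0,0,-0.1273],"fingers": 1.0},
])

```text
clock: 6.0
position: [0.4592, 0.1094, 0.1731]
ee_rot: [1.0, -0.009, 0.0, -0.0]
ft_force: [0.7, 0.5, -0.3]
grip_width: 0.528
grasp_force: 30.7
```

```bash
python3 -c "
from workcell import *
o=get_obs();print(o['torque'],o['tau'],o['joint_pos'],o['grip_width'],o['position'])"
```

```text
[-0.01295541 -0.01336979  0.05743993] [ 1.81683863e-02 -3.55841053e+01  5.83319217e-01 -3.67663908e+01
  1.74770190e-02  7.76397967e-03  1.12409659e+00] [-0.70709815  0.0371223   0.38736616  1.96052028 -0.01551468  1.14667871
 -1.90207931] 0.5284093083357648 [0.45915439 0.10944106 0.17307907]
```

Scaled: -0.0006 m / 0.4 = -0.0015, -0.0003 m / 0.4 = -0.0008, 0.15 rad / 3.1416 = 0.0477.

move_arm([
  {"delta_pos": [0,0,0],"turn": [0,0,0.0477],"fingers": 1.0},
  {"delta_pos": [0,0,0],"turn": [0,0,0.0955],"fingers": 1.0},
  {"delta_pos": [0,0,0],"turn": [0,0,0.1273],"fingers": 1.0},
  {"delta_pos": [0,0,-0.0008],"turn": [0,0,0.1592],"fingers": 1.0},
  {"delta_pos": [0,0,-0.0015],"turn": [0,0,0.191],"fingers": 1.0},
  {"delta_pos": [0,0,-0.0015],"turn": [0,0,0.191],"fingers": 1.0},
])

```text
clock: 6.75
position: [0.4587, 0.1095, 0.1727]
ee_rot: [0.953, -0.304, -0.0, 0.0]
ft_force: [3.8, 1.9, -15.2]
grip_width: 0.533
grasp_force: 32.8
```

```bash
python3 -c "
from workcell import *
o=get_obs();print(o['torque'],o['tau'],o['joint_pos'],o['grip_width'],o['position'])"
```

```text
[ 0.44020936 -0.91156757  0.21324079] [  0.56997702 -40.77675819   1.24611709 -40.49574494   0.15791922
   1.53311569  -1.28638241] [-0.71945245  0.03709713  0.39956112  1.96166626 -0.01561     1.14691392
 -2.50252456] 0.5328718032123053 [0.45870211 0.109468   0.17266673]
```

Scaled: 0.0006 m / 0.4 = 0.0015, 0.0004 m / 0.4 = 0.001, -1 rad / 3.1416 = -0.3183.

move_arm([
  {"delta_pos": [0,0,0.0015],"turn": [0,0,-0.0477],"fingers": 1.0},
  {"delta_pos": [0,0,0.0015],"turn": [0,0,-0.0955],"fingers": 1.0},
  {"delta_pos": [0,0,0.0015],"turn": [0,0,-0.1432],"fingers": 1.0},
  {"delta_pos": [0,0,0.001],"turn": [0,0,-0.191],"fingers": 1.0},
  {"delta_pos": [0,0,0.0005],"turn": [0,0,-0.2387],"fingers": 1.0},
  {"delta_pos": [0,0,0],"turn": [0,0,-0.2865],"fingers": 1.0},
  {"delta_pos": [0,0,-0.0008],"turn": [0,0,-0.3183],"fingers": 1.0},
  {"delta_pos": [0,0,-0.0008],"turn": [0,0,-0.3183],"fingers": 1.0},
])

```text
clock: 7.75
position: [0.4594, 0.1094, 0.1744]
ee_rot: [0.982, 0.19, 0.0, -0.0]
ft_force: [0.0, -0.0, 0.2]
grip_width: 0.528
grasp_force: 33.9
```

```bash
python3 -c "
from workcell import *
o=get_obs();print(o['torque'],o['tau'],o['joint_pos'],o['grip_width'],o['position'])"
```

```text
[-0.02574963 -0.02414475  0.05863544] [ 1.20847407e-02 -3.56563425e+01  5.44109568e-01 -3.67921329e+01
  1.52367895e-02  1.13870529e-02  1.15755871e+00] [-0.69920314  0.03600501  0.37925931  1.95846291 -0.01480711  1.14919558
 -1.50208598] 0.5278020697924286 [0.45936113 0.10939692 0.17441223]
```

Forces are near zero and the cap has risen, so the thread is right-handed. I'll continue unscrewing.

Scaled: -0.0048 m / 0.4 = -0.012, -0.0044 m / 0.4 = -0.011, -1.8 rad / 3.1416 = -0.573.

move_arm([
  {"delta_pos": [0,0,-0.001],"turn": [0,0,-0.0477],"fingers": 1.0},
  {"delta_pos": [0,0,-0.002],"turn": [0,0,-0.0955],"fingers": 1.0},
  {"delta_pos": [0,0,-0.003],"turn": [0,0,-0.1432],"fingers": 1.0},
  {"delta_pos": [0,0,-0.004],"turn": [0,0,-0.191],"fingers": 1.0},
  {"delta_pos": [0,0,-0.005],"turn": [0,0,-0.2387],"fingers": 1.0},
  {"delta_pos": [0,0,-0.006],"turn": [0,0,-0.2865],"fingers": 1.0},
  {"delta_pos": [0,0,-0.007],"turn": [0,0,-0.3342],"fingers": 1.0},
  {"delta_pos": [0,0,-0.008],"turn": [0,0,-0.382],"fingers": 1.0},
  {"delta_pos": [0,0,-0.009],"turn": [0,0,-0.4297],"fingers": 1.0},
  {"delta_pos": [0,0,-0.01],"turn": [0,0,-0.4775],"fingers": 1.0},
  {"delta_pos": [0,0,-0.011],"turn": [0,0,-0.5252],"fingers": 1.0},
  {"delta_pos": [0,0,-0.012],"turn": [0,0,-0.573],"fingers": 1.0},
])

```text
clock: 9.25
position: [0.4593, 0.1094, 0.1791]
ee_rot: [0.46, 0.888, 0.0, 0.0]
ft_force: [0.9, 0.2, -0.4]
grip_width: 0.529
grasp_force: 33.9
```

```bash
python3 -c "
from workcell import *
o=get_obs();print(o['torque'],o['joint_pos'],o['grip_width'],o['position'])"
```

```text
[ 0.05753135 -0.02108726 -0.06222765] [-0.66659621  0.03215874  0.34473343  1.95126787 -0.01202663  1.15980567
  0.29731692] 0.5286019500024401 [0.45927211 0.10941066 0.17905766]
```

Scaled: -0.0051 m / 0.4 = -0.0128, -0.0047 m / 0.4 = -0.0118, -1.6 rad / 3.1416 = -0.5093.

move_arm([
  {"delta_pos": [0,0,-0.001],"turn": [0,0,-0.0509],"fingers": 1.0},
  {"delta_pos": [0,0,-0.002],"turn": [0,0,-0.1019],"fingers": 1.0},
  {"delta_pos": [0,0,-0.0033],"turn": [0,0,-0.1528],"fingers": 1.0},
  {"delta_pos": [0,0,-0.0043],"turn": [0,0,-0.2037],"fingers": 1.0},
  {"delta_pos": [0,0,-0.0053],"turn": [0,0,-0.2546],"fingers": 1.0},
  {"delta_pos": [0,0,-0.0063],"turn": [0,0,-0.3056],"fingers": 1.0},
  {"delta_pos": [0,0,-0.0075],"turn": [0,0,-0.3565],"fingers": 1.0},
  {"delta_pos": [0,0,-0.0085],"turn": [0,0,-0.4074],"fingers": 1.0},
  {"delta_pos": [0,0,-0.0095],"turn": [0,0,-0.4584],"fingers": 1.0},
  {"delta_pos": [0,0,-0.0108],"turn": [0,0,-0.5093],"fingers": 1.0},
  {"delta_pos": [0,0,-0.0118],"turn": [0,0,-0.5602],"fingers": 1.0},
  {"delta_pos": [0,0,-0.0128],"turn": [0,0,-0.6112],"fingers": 1.0},
])

```text
clock: 10.75
position: [0.4593, 0.1094, 0.1841]
ee_rot: [-0.464, 0.886, 0.0, 0.0]
ft_force: [-0.4, 0.6, -0.3]
grip_width: 0.529
grasp_force: 33.9
```

Scaled: -0.003 m / 0.4 = -0.0075, -0.0015 m / 0.4 = -0.0038.

move_arm([
  {"delta_pos": [0,0,-0.0038],"turn": [0,0,0],"fingers": 1.0},
  {"delta_pos": [0,0,-0.0075],"turn": [0,0,0],"fingers": 1.0},
  {"delta_pos": [0,0,-0.0075],"turn": [0,0,0],"fingers": 1.0},
])

```text
clock: 11.12
position: [0.4593, 0.1095, 0.1871]
ee_rot: [-0.461, 0.887, 0.0, 0.0]
ft_force: [0.1, 0.7, 0.5]
grip_width: 0.53
grasp_force: 33.9
```

The cap is free with no pull, so I'll lift it.

Scaled: -0.076 m / 0.4 = -0.19, -0.07 m / 0.4 = -0.175.

move_arm([
  {"delta_pos": [0,0,-0.025],"turn": [0,0,0],"fingers": 1.0},
  {"delta_pos": [0,0,-0.05],"turn": [0,0,0],"fingers": 1.0},
  {"delta_pos": [0,0,-0.075],"turn": [0,0,0],"fingers": 1.0},
  {"delta_pos": [0,0,-0.1],"turn": [0,0,0],"fingers": 1.0},
  {"delta_pos": [0,0,-0.125],"turn": [0,0,0],"fingers": 1.0},
  {"delta_pos": [0,0,-0.15],"turn": [0,0,0],"fingers": 1.0},
  {"delta_pos": [0,0,-0.175],"turn": [0,0,0],"fingers": 1.0},
  {"delta_pos": [0,0,-0.19],"turn": [0,0,0],"fingers": 1.0},
  {"delta_pos": [0,0,-0.19],"turn": [0,0,0],"fingers": 1.0},
  {"delta_pos": [0,0,-0.19],"turn": [0,0,0],"fingers": 1.0},
  {"delta_pos": [0,0,-0.19],"turn": [0,0,0],"fingers": 1.0},
  {"delta_pos": [0,0,-0.19],"turn": [0,0,0],"fingers": 1.0},
])

```text
clock: 12.62
position: [0.4591, 0.1094, 0.2627]
ee_rot: [-0.462, 0.887, 0.0, -0.0]
ft_force: [0.6, -0.4, -0.4]
grip_width: 0.533
grasp_force: 33.9
```

```bash
python3 - <<'E'
from workcell import *
import cv2,numpy as np
c=camera("scene")['color'][130:330,280:500,::-1];w=camera("wrist")['color'][...,::-1]
cv2.imwrite('pics/end.png',np.hstack([cv2.resize(c,(440,400)),cv2.resize(w,(360,400))]))
E
```

```text
(no output)
```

View pics/end.png

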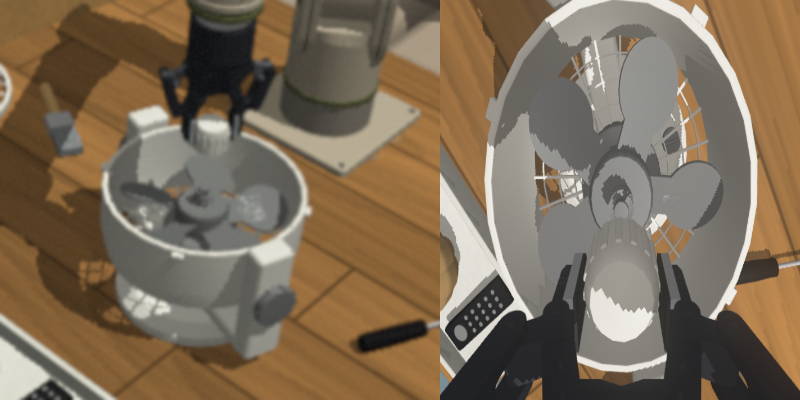

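The left half shows the cap level in the fingers at (212,133), well above the hub. The right half shows the bare shaft at (620,205) and the cap between the pads. Handing in.

```bash
python3 -c "
from workcell import *
print(hand_in())"
```

```text
the job is handed in; nothing more can be done
None
```

The cap had a right-hand thread; I unscrewed it counter-clockwise, lifted it off, and handed in with it held level about 9 cm above the hub. The job took about 13 s and nothing else was touched, but no verdict came back at hand-in.

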